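# Lock the grinder with a mallet

## Robot

A 6-joint arm with a two-finger parallel gripper is mounted at the origin on the work surface. World frame = base frame: x ahead of the robot, y to its left, z up, the work surface at z = 0. Lengths are in m, angles in rad, forces in N, time in s.
With the tool pointing down it reaches from about 0.3 to 0.875 m from the base axis. Payload 4.2 kg.
Tool frame: the origin (TCP) lies at the centre of the arm's flange, where the gripper is bolted on; the fingertips stand 173 mm ahead of it and the grasp point (between the pads) lies 155 mm ahead of it (manip.hold_point_z is the z of the grasp point in the tool frame, in m); z points along the fingers, y is the line along which they close (so a half turn about z gives the same grasp; the last joint's range is limited). The gripper opens to 85 mm and grips with 20 to 120 N. Pads are 22 mm wide; open, the fingers measure 114 mm over their backs; the gripper's body (76 mm by 85 mm) begins 54 mm behind the grasp point. The pads swing forward as they close: fully open they stand 13 mm farther back than shut.
Start: joints at [1.174, 0.32, 1.565, -0, 1.257, -0.02], TCP at [0.212, 0.535, 0.405] pointing down, gripper open.
Joint ranges: [-3.11, 3.11], [-0.84, 2.01], [0.21, 2.61], [-1.34, 4.49], [0.05, 2.63], [-2.56, 2.56]. Speed limits (rad/s): [2.57, 2.57, 3.14, 3.14, 3.14, 3.14].

## Interface

Orientations are given as a unit quaternion [w, x, y, z].
In Python, from bench import manip, viewer gives the robot as it stands.
- The arm moves only by the shell command python3 -m jog 'ROWS' [FORCE]. ROWS is JSON, a list that holds one entry, the list of rows, each a list of 5 numbers: the shift along the tool's x, y, z in units of 0.5 m (1.0 is 0.5 m), then the turn about the tool's z in units of 2 pi rad (1.0 is 2 pi rad), then the closure, from 0 (fully open) to 1 (shut). A call has 1 to 20 rows; each row is the pose to reach, as a shift and turn from the pose commanded when the call began, along the tool's axes at that moment, turning the shorter way round; what a row does not reach only later rows make up. A row lasts 1/10 s, in which the tool goes at most 50 mm and 8.59 degrees, less where a joint would pass 70% of its speed; a pose out of reach is approached as far as the arm can. A call with a number of a shift or a turn outside -1 to 1 is refused whole. A call with a gripper value outside its range is refused whole. The fingers move at their own pace and stop on an object; FORCE is the grip in N (left out, the last holds). Time passes only in rows, so rows that repeat a pose let the fingers close. It gives the time, the measured TCP pose, the force, the opening and the grip force at its end, in the units of the state.
- manip.sense(): the state, without advancing time (a new reading comes with each control period).
- viewer.snapshot(name): name is "scene" or "top" or "wrist"; returns the picture (480x640x3 uint8, red, green, blue); there is no depth.
- viewer.get_calibration(name): a dict with "intrinsics" (3x3 intrinsics, pixels), "R" (3x3) and "t" (3): a world point X has camera coordinates R X + t; the wrist camera has in their place "hand_eye" (4x4, takes a point from camera to tool coordinates, whose origin is the TCP and whose axes are the flange's). Camera axes: x right, y down, z forward; pixel columns grow to the right and rows downward; lengths in m; the calibration is good to about 2 mm. The wrist camera is an equidistant fisheye: a pixel r from the principal point sees the ray r / f radians off the axis. A picture is of the moment at which its call begins: read the wrist's pose just before it. get_calibration takes no time and is no camera call.
- manip.close_job(): hands the job in; it is judged then, once.
The state is a dict: "clock": time; "joints": joint angles; "dq": joint speeds; "joint_torque": joint torques, N m; "position": TCP position; "orientation": TCP orientation; "force": force on the tool from outside, world axes, zero at the start; "ft_torque": the same for the moment, N m; "grip_width": opening from 0.0 (shut) to 1.0 (fully open); "gripper_force": force on a finger pad.
Only numpy, scipy, OpenCV 4.12 (cv2) and the standard library are available. Lean on these libraries where they do the work, as an engineer would, in place of code of your own. Each camera call takes 0.05 s, during which the arm holds its last target. There are 200 camera calls.

## Task

Lock the hand grinder for the night: swing its lock lever round to the locked stop, then, holding the mallet, knock the sprung pin on the lever fully home with a brisk downward blow or blows of its head (do not press it slowly, and do not touch the pin with the hand). Leave lever and pin locked, gently stand the mallet back on the bare shelf on the face of its head, as you found it, and leave the dish, drum and ferrule alone.

Things in the scene. Friction and masses are not known exactly. Their poses are not given: they have to be found in the camera images.
- grinder: Hand-cranked grinder, fixed. Origin: shelf level, on the lock lever's vertical pivot axis. In its frame: dark iron base plate 140 (x) by 340 mm, 35 high, y -90 to +250; wheel 180 mm across, 32 thick, centre y +130, z 145, axis along y; tool rest to x -125, z 107; crank with red handle y +200 to +285, up to z 224. Below y +75 only the lever with knob and pin stands above the plate.
- lock_lever (a joint): Angle of the flat iron lock lever about the vertical axis through the grinder's origin. At 0 (free) it points along the grinder's -x; grows anticlockwise seen from above to the locked stop at 1.5 (nearly the grinder's -y). Starts at 0 to 0.45, stays where left; about 3 N at the knob turns it. Arm 26 mm wide, z 40 to 54 mm, reaching 165 mm from the pivot; a short pawl points the other way.
- lever_knob (a point): Centre of the top (z 82 mm) of the small dark wooden knob, 24 mm across and 28 mm tall, standing on the lever 150 mm from the pivot. It can be pushed sideways or pinched.
- lock_pin (a joint): How far (m) the steel pin has been driven down: 0 fully up, 0.022 fully home against its stop; starts at 0 to 0.005. Sprung, but tight enough in its bush to stay where it is driven; about 8 N to start it and 12 N at the bottom, more if hit fast.
- pin_top (a point): Centre of the flat top of the pin's head. The pin stands upright in the lever, 50 mm from the pivot, and moves round with it; head 20 mm across and 8 mm thick, shank 12 mm. Its top is at z 84 mm when up and 62 mm when home (then 8 mm above the lever).
- mallet: Small mallet, 0.36 to 0.54 kg: upright brass cylinder head, 36 mm across, 56 tall, standing on its face, and a level wooden handle. Origin: centre of the head's lower face, z up. The handle points to the mallet's -x, ending 140 mm from the head's axis; 18 mm wide, 24 tall, centre line 28 mm above the origin. Centre of mass about 5 mm from the head's axis, towards the handle.
- dish: Bystander: shallow white porcelain dish of white stones (one rigid piece), 130 mm across, 24 tall; origin at its underside.
- drum: Bystander: dark walnut sanding drum, upright cylinder 60 mm across, 85 tall; origin at its underside.
- ferrule: Bystander: polished brass ring 32 mm across, 26 tall; origin at its underside.
Mind the look-alikes: they are no part of the job. Of the things that look like the mallet, the largest one is meant.

How it is judged:
By the outcome, as a careful person would: the job done as asked, in the order asked, and still so for the second after the job is handed in, with the robot touching nothing.
It also fails if it takes over 58 s, if anything falls off the work surface, if the arm or the gripper's body presses on something with over 40 N, if the wrist force passes 120 N, or if a joint passes its speed limit or range.

## Working session

There is one attempt and no reset: what is moved stays moved. The work goes in short steps, Python scripts to look and compute and a shell command to move; the robot and the scene stay as the last step left them, time stands still between calls to the robot, and variables do not carry over. Pictures are saved under pics/ and viewed, at most 10 in all, crops included, and the job is handed in when it is done.

```bash
ls; mkdir -p pics; python3 - <<'E'
from bench import manip, viewer
import cv2, numpy as np
np.set_printoptions(precision=4,suppress=True)
s=manip.sense(); print(s['clock'],s['position'],s['orientation'],manip.hold_point_z,s['grip_width'])
for n in ("scene","top","wrist"):
    im=viewer.snapshot(n); cv2.imwrite(f"pics/{n}0.png",im[...,::-1])
    c=viewer.get_calibration(n); print(n,{k:np.array(v) for k,v in c.items()})
E
```

```text
pics
0.0 [0.2115 0.5345 0.4039] [-0.0002  0.1873  0.9823 -0.0009] 0.1547 1.0023523548737263
scene {'intrinsics': array([[561.3393,   0.    , 313.3234],
       [  0.    , 561.3393, 240.2981],
       [  0.    ,   0.    ,   1.    ]]), 'R': array([[ 0.8328,  0.5535, -0.0118],
       [ 0.4417, -0.6771, -0.5887],
       [-0.3338,  0.485 , -0.8083]]), 't': array([-0.3636, -0.2538,  1.603 ])}
top {'intrinsics': array([[440.7619,   0.    , 321.5391],
       [  0.    , 440.7619, 242.6186],
       [  0.    ,   0.    ,   1.    ]]), 'R': array([[-0.0187, -0.9998,  0.0048],
       [-0.9922,  0.018 , -0.1231],
       [ 0.123 , -0.007 , -0.9924]]), 't': array([-0.0956,  0.5288,  1.1438])}
wrist {'intrinsics': array([[371.6483,   0.    , 325.5189],
       [  0.    , 371.6483, 243.9354],
       [  0.    ,   0.    ,   1.    ]]), 'hand_eye': array([[-0.0004, -0.945 , -0.327 ,  0.0851],
       [ 1.    , -0.0007,  0.0009, -0.    ],
       [-0.0011, -0.327 ,  0.945 ,  0.0315],
       [ 0.    ,  0.    ,  0.    ,  1.    ]])}
```

View pics/scene0.png

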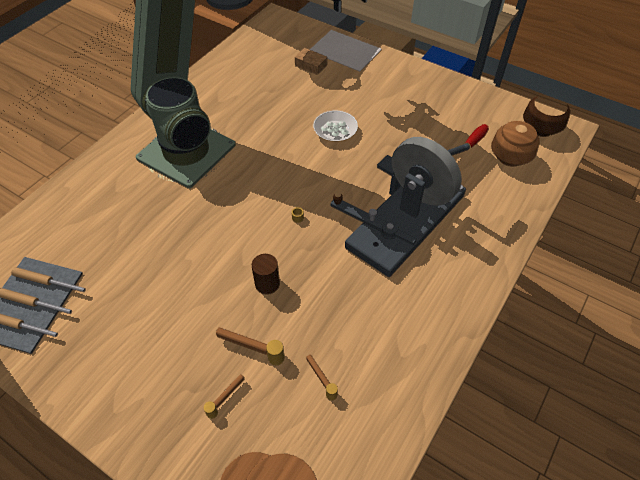

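View pics/top0.png

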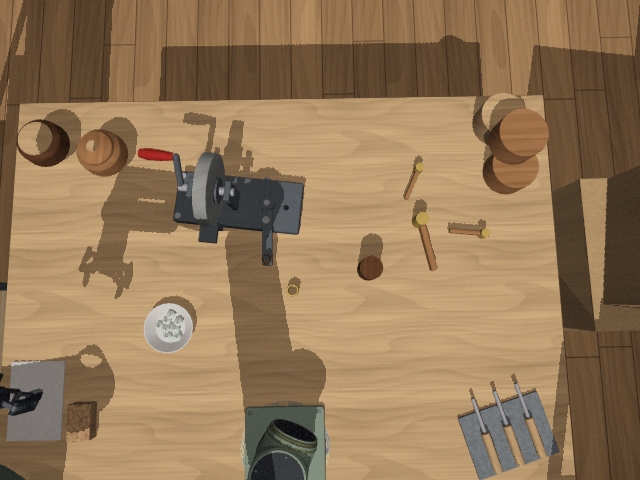

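The scene view shows the grinder at about (410,200), with the lever running from the pivot near (385,225) to the knob at (337,199). The dish is at (335,127), the ferrule at (297,215) and the drum at (265,273).

There are three mallet-like things in the top view:
- A: head (422,218), handle end (433,268).
- B: head (418,167).
- C: head (485,232).

A is the largest, so it should be the one meant. I'll confirm that in an enlarged crop.

```bash
cat > h.py <<'E'
import numpy as np, cv2
from bench import manip, viewer
np.set_printoptions(precision=4,suppress=True)
def cal(n):
    c=viewer.get_calibration(n); return [np.array(c[k]) for k in ('intrinsics','R','t')]
def ray(n,p):
    K,R,t=cal(n); d=R.T@np.linalg.inv(K)@[p[0],p[1],1.]; return -R.T@t,d/np.linalg.norm(d)
def onz(n,p,z):
    o,d=ray(n,p); return o+d*(z-o[2])/d[2]
def proj(n,X):
    K,R,t=cal(n); q=K@(R@np.array(X)+t); return q[:2]/q[2]
def tri2(a,b):
    (o1,d1),(o2,d2)=a,b
    A=np.stack([d1,-d2],1); s=np.linalg.lstsq(A,o2-o1,rcond=None)[0]
    p,q=o1+s[0]*d1,o2+s[1]*d2; return (p+q)/2,np.linalg.norm(p-q)
def tri(p,q): return tri2(ray('top',p),ray('scene',q))
E
python3 - <<'E'
import cv2,numpy as np
from h import *
t=cv2.imread('pics/top0.png'); s=cv2.imread('pics/scene0.png')
for n,im in (('top',t),('scene',s)):
    hsv=cv2.cvtColor(im,cv2.COLOR_BGR2HSV)
    m=cv2.inRange(hsv,(20,130,60),(32,255,255))
    k,l,st,c=cv2.connectedComponentsWithStats(m)
    print(n,[(st[i].tolist(),c[i].round(1).tolist()) for i in range(1,k) if st[i,4]>25])
def cr(im,x,y,w,h): return cv2.resize(im[y:y+h,x:x+w],(400,300),interpolation=cv2.INTER_CUBIC)
o=np.vstack([np.hstack([cr(t,390,155,120,90+0),cr(s,200,320,160,120)]),np.hstack([cr(t,225,170,100,75+30)[:300],cr(s,320,170,100,75)])])
o[300:,:400]=cr(t,225,180,120,90)
cv2.imwrite('pics/crop1.png',o)
E
```

```text
top [([414, 163, 10, 9, 67], [418.8, 167.0]), ([412, 212, 17, 16, 178], [420.4, 219.0]), ([478, 228, 12, 10, 75], [484.1, 233.0]), ([287, 284, 12, 12, 47], [292.3, 289.8])]
scene [([292, 208, 11, 14, 83], [297.0, 214.3]), ([267, 340, 16, 25, 236], [274.6, 351.4]), ([326, 384, 11, 16, 110], [331.3, 390.6]), ([204, 402, 12, 17, 109], [209.5, 409.0])]
```

View pics/crop1.png

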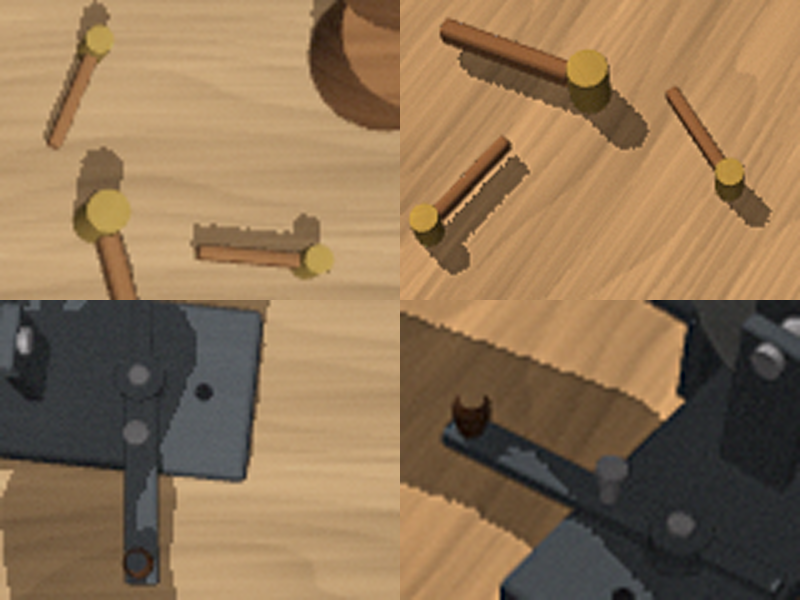

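The crop settles it: A has by far the largest head (17 px against 10 to 12 px) and the longest handle, so A is the mallet meant. Its head top is at top-view (422.4,218.3) and scene-view (275.2,347.2). The lever knob is at top (266.4,258.6) and scene (338,195.7), and the pin top is at top (265.8,219.9) and scene (373,211.2). The lever starts near 0.

```bash
python3 - <<'E'
from h import *
pts={'mallet':((422.4,218.3),(275.2,347.2),.056),'knob':((266.4,258.6),(338,195.7),.082),'pin':((265.8,219.9),(373,211.2),.084),'piv':((266.7,202.5),(390.2,226),.06)}
for k,(a,b,z) in pts.items():
    X,e=tri(a,b); print(k,X,e,'planes',onz('top',a,z)[:2],onz('scene',b,z)[:2])
# mallet handle: wood mask near A
for n,lo in (('top',(405,225,45,55)),('scene',(205,318,62,45))):
    im=cv2.imread(f'pics/{n}0.png'); x,y,w,h=lo; hsv=cv2.cvtColor(im[y:y+h,x:x+w],cv2.COLOR_BGR2HSV)
    m=cv2.inRange(hsv,(3,110,60),(14,255,255)); k,l,st,c=cv2.connectedComponentsWithStats(m)
    i=1+st[1:,4].argmax(); p=np.argwhere(l==i)[:,::-1]+[x,y]
    r=cv2.minAreaRect(p.astype(np.float32)); print(n,st[i],r,cv2.boxPoints(r).tolist())
    for q in cv2.boxPoints(r): print(onz(n,q,.04)[:2])
for n in ('top','scene'):
    print([proj(n,X) for X in ([.5,-.35,0],[.6,0.02,0])])
# bystanders
print('ferrule',onz('top',(292.5,288),.026),'drum',onz('top',(371,267),.085),'dish',onz('top',(168,328),.02))
# base plate corners (top, z=35)
print([onz('top',p,.035)[:2] for p in ((303,183),(298,234))])
s=manip.sense(); from scipy.spatial.transform import Rotation as Ro
print(Ro.from_quat(np.roll(s['orientation'],-1)).as_matrix())
E
```

```text
mallet [ 0.5858 -0.372   0.0527] 0.0036296944606026504 planes [ 0.5839 -0.3724] [ 0.5883 -0.3719]
knob [0.4843 0.0379 0.0767] 0.0035339978915991375 planes [0.4824 0.0361] [0.4878 0.0353]
pin [0.5838 0.0385 0.0817] 0.0036068897780974383 planes [0.582  0.0371] [0.5858 0.0382]
piv [0.6342 0.0385 0.0587] 0.00295384336774798 planes [0.6327 0.0374] [0.6356 0.0388]
top [ 14   0  18  46 328] ((427.77392578125, 247.5269775390625), (45.606285095214844, 8.18078899383545), 75.0685806274414) [[417.9461364746094, 226.5477294921875], [425.8506774902344, 224.43984985351562], [437.6017150878906, 268.5062255859375], [429.6971740722656, 270.6141052246094]]
[ 0.5646 -0.3633]
[ 0.5699 -0.3847]
[ 0.4517 -0.4101]
[ 0.4466 -0.3889]
scene [ 11   9  51  28 511] ((241.35000610351562, 340.95001220703125), (54.39117431640625, 12.332881927490234), 18.434947967529297) [[213.60000610351562, 338.20001220703125], [217.5, 326.5], [269.1000061035156, 343.70001220703125], [265.20001220703125, 355.4000244140625]]
[ 0.4593 -0.4224]
[ 0.4484 -0.3959]
[ 0.5673 -0.367 ]
[ 0.5764 -0.3933]
[array([410.9479, 252.2519]), array([275.6342, 218.6586])]
[array([250.8362, 330.7307]), array([371.7829, 239.3703])]
ferrule [ 0.408  -0.0261  0.026 ] drum [ 0.456  -0.2291  0.085 ] dish [0.3095 0.3028 0.02  ]
[array([ 0.6904, -0.0581]), array([ 0.551 , -0.0429])]
[[-0.9298  0.368  -0.0005]
 [ 0.368   0.9298 -0.0013]
 [ 0.     -0.0014 -1.    ]]
```

```bash
cat >> h.py <<'E'
from scipy.spatial.transform import Rotation as Ro
def pose():
    s=manip.sense(); return s,np.array(s['position']),Ro.from_quat(np.roll(s['orientation'],-1)).as_matrix()
def to(X,yaw=None):
    "units for a move of the TCP to world X with tool y at yaw (deg)"
    s,p,R=pose(); d=R.T@(np.array(X)-p)/.5
    now=np.degrees(np.arctan2(R[1,1],R[0,1])); w=0 if yaw is None else -(((yaw-now)+180)%360-180)/360
    print('yaw',now.round(1),'p',p,'F',np.round(s['force'],1),'row',d.round(4),round(w,4))
def wray(p,P,R):
    c=viewer.get_calibration('wrist'); K=np.array(c['intrinsics']); H=np.array(c['hand_eye'])
    u=np.array([(p[0]-K[0,2])/K[0,0],(p[1]-K[1,2])/K[1,1]]); th=np.linalg.norm(u)
    d=np.r_[u/th*np.sin(th),np.cos(th)]; return P+R@H[:3,3],R@H[:3,:3]@d
def wproj(X,P,R):
    c=viewer.get_calibration('wrist'); K=np.array(c['intrinsics']); H=np.array(c['hand_eye'])
    q=H[:3,:3].T@(R.T@(np.array(X)-P)-H[:3,3]); r=np.hypot(q[0],q[1]); th=np.arctan2(r,q[2])
    return K[:2,2]+K[0,0]*th*q[:2]/r
def wz(p,z,P,R):
    o,d=wray(p,P,R); return o+d*(z-o[2])/d[2]
E
python3 -c "
from h import *
to([.485,.037,.31],-80)"
```

```text
yaw 68.4 p [0.2115 0.5346 0.4041] F [-0.3  0.3 -0.4] row [-0.8747 -0.7238  0.1891] 0.4123
```

```bash
python3 -m jog '[[[-0.4,-0.33,0,0.2,0.3],[-0.4,-0.33,0,0.2,0.3],[-0.4,-0.33,0,0.2,0.3],[-0.4,-0.33,0,0.2,0.3],[-0.4,-0.33,0,0.2,0.3],[-0.4,-0.33,0,0.2,0.3],[-0.875,-0.724,0.189,0.412,0.3],[-0.875,-0.724,0.189,0.412,0.3],[-0.875,-0.724,0.189,0.412,0.3],[-0.875,-0.724,0.189,0.412,0.3],[-0.875,-0.724,0.189,0.412,0.3],[-0.875,-0.724,0.189,0.412,0.3],[-0.875,-0.724,0.189,0.412,0.3],[-0.875,-0.724,0.189,0.412,0.3],[-0.875,-0.724,0.189,0.412,0.3],[-0.875,-0.724,0.189,0.412,0.3],[-0.875,-0.724,0.189,0.412,0.3],[-0.875,-0.724,0.189,0.412,0.3],[-0.875,-0.724,0.189,0.412,0.3],[-0.875,-0.724,0.189,0.412,0.3]]]' 30
python3 - <<'E'
from h import *
s,p,R=pose(); im=viewer.snapshot('wrist')[...,::-1].copy(); cv2.imwrite('pics/w1.png',im)
to([.485,.037,.233],-80); print(s['grip_width'])
print('knob',wproj([.485,.037,.082],p,R),'pin',wproj([.584,.038,.084],p,R))
E
```

```text
clock: 2.15
position: [0.4851, 0.0371, 0.3101]
orientation: [-0.0, 0.996, 0.088, -0.0]
force: [-1.1, 0.5, -0.0]
grip_width: 0.701
gripper_force: 0.0
yaw -79.9 p [0.4851 0.0371 0.3101] F [-0.3  0.5  0.4] row [-0.0002  0.0001  0.1542] 0.0004
0.7012603763680372
knob [326.6807 270.042 ] pin [358.8887  94.1259]
```

View pics/w1.png

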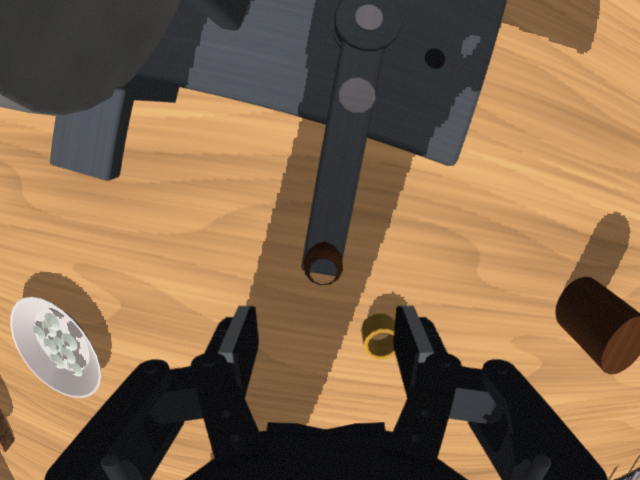

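The wrist view shows the knob top at about (323,263), the pin top at (357,95) and the pivot screw at (369,17).

```bash
python3 - <<'E'
from h import *
s,p,R=pose()
K=wz((323,263),.082,p,R); P=wz((357,95),.084,p,R); O=wz((369,17),.06,p,R)
print(K,P,O,np.linalg.norm(K-P),'tri knob',tri2(wray((323,263),p,R),ray('top',(266.4,258.6))),'pin',tri2(wray((357,95),p,R),ray('top',(265.8,219.9))))
# pivot from knob-pin line and mean of estimates
k=np.array([.486,.0375]);n=np.array([.5845,.038])
k=(K[:2]+k)/2;n=(P[:2]+n)/2
u=(n-k)/np.linalg.norm(n-k); O=((k+150e-3*u)+(n+.05*u))/2; print('pivot',O,'lever dir',u)
phi0=np.arctan2(-u[1],-u[0])%(2*np.pi); print('phi0',phi0)
k=O-.15*u
to([k[0],k[1],.233],-80)
# swing waypoints, lever end at yaw_g-> -x dir pi-0.108 +1.5
e=np.pi-.108+1.5
_,p,R0=pose()
for ph in np.linspace(phi0,e+.05,11):
    x=O+.15*np.array([np.cos(ph),np.sin(ph)]); d=R0.T@np.r_[x-k,0]/.5; print(round(ph,3),x,d.round(3),round(-(ph-phi0)/2/np.pi,3))
E
```

```text
[0.4889 0.0398 0.082 ] [0.5834 0.0389 0.084 ] [0.6338 0.0387 0.06  ] 0.09448436426722166 tri knob (array([0.4835, 0.0384, 0.0678]), np.float64(0.0012297082255566302)) pin (array([0.5841, 0.0382, 0.0735]), np.float64(0.00044861795671967766))
pivot [0.6357 0.0383] lever dir [ 1.     -0.0025]
phi0 3.1390840940645184
yaw -79.9 p [0.4851 0.0371 0.3101] F [-0.3  0.5  0.4] row [ 0.0017 -0.0029  0.1542] 0.0004
3.139 [0.4857 0.0387] [ 0. -0.  0.] -0.0
3.284 [0.4872 0.0171] [-0.005  0.043 -0.   ] -0.023
3.428 [ 0.4918 -0.0041] [-0.003  0.086 -0.   ] -0.046
3.572 [ 0.4994 -0.0243] [ 0.005  0.129 -0.   ] -0.069
3.717 [ 0.5098 -0.0433] [ 0.019  0.17  -0.   ] -0.092
3.861 [ 0.5229 -0.0606] [ 0.038  0.209 -0.   ] -0.115
4.006 [ 0.5383 -0.0758] [ 0.063  0.244 -0.   ] -0.138
4.15 [ 0.5557 -0.0886] [ 0.093  0.275 -0.   ] -0.161
4.295 [ 0.5749 -0.0988] [ 0.127  0.302 -0.   ] -0.184
4.439 [ 0.5952 -0.1061] [ 0.165  0.324 -0.   ] -0.207
4.584 [ 0.6164 -0.1105] [ 0.205  0.34  -0.   ] -0.23
```

```bash
python3 -m jog '[[[0.002,-0.003,0.08,0,0.3],[0.002,-0.003,0.152,0,0.3],[0.002,-0.003,0.152,0,0.3],[0.002,-0.003,0.152,0,1],[0.002,-0.003,0.152,0,1],[0.002,-0.003,0.152,0,1],[0.002,-0.003,0.152,0,1],[0.002,-0.003,0.152,0,1],[0.002,-0.003,0.152,0,1]]]' 25; python3 -c "
from h import *
print(manip.sense()['force'],manip.sense()['grip_width']*85)"
```

```text
clock: 3.1
position: [0.4866, 0.0388, 0.236]
orientation: [-0.0, 0.996, 0.088, 0.002]
force: [-0.8, 0.5, 6.5]
grip_width: 0.271
gripper_force: 24.8
[-0.7939  0.5367  6.5438] 23.01739622920835
```

The pinch measures 23 mm, which fits the 24 mm knob. I'll swing it along the arc, raised slightly.

```bash
python3 -m jog '[[[0,0,-0.006,0,1],[-0.004,0.022,-0.006,-0.012,1],[-0.005,0.043,-0.006,-0.023,1],[-0.005,0.065,-0.006,-0.035,1],[-0.003,0.086,-0.006,-0.046,1],[0.001,0.108,-0.006,-0.058,1],[0.005,0.129,-0.006,-0.069,1],[0.012,0.15,-0.006,-0.08,1],[0.019,0.17,-0.006,-0.092,1],[0.028,0.19,-0.006,-0.103,1],[0.038,0.209,-0.006,-0.115,1],[0.05,0.227,-0.006,-0.126,1],[0.063,0.244,-0.006,-0.138,1],[0.077,0.26,-0.006,-0.15,1],[0.093,0.275,-0.006,-0.161,1],[0.11,0.289,-0.006,-0.173,1],[0.127,0.302,-0.006,-0.184,1],[0.146,0.314,-0.006,-0.196,1],[0.165,0.324,-0.006,-0.207,1],[0.165,0.324,-0.006,-0.207,1]]]'; python3 - <<'E'
from h import *
s,p,R=pose(); print(s['force'],s['grip_width']*85)
O=np.array([.6357,.0383]); d=p[:2]-O; print(np.linalg.norm(d),np.arctan2(d[1],d[0])%(2*np.pi))
for ph in (4.49,4.534,4.56,4.59):
    x=O+.15*np.array([np.cos(ph),np.sin(ph)]); print(ph,(R.T@np.r_[x-p[:2],0]/.5).round(4))
E
```

```text
clock: 5.1
position: [0.5964, -0.1043, 0.2364]
orientation: [-0.002, 0.74, 0.673, 0.002]
force: [4.3, 9.7, -7.1]
grip_width: 0.259
gripper_force: 28.4
[ 4.3197  9.7308 -7.1293] 21.97310550973065
0.14791240756167293 4.4433783837394865
4.49 [-0.0062  0.0131 -0.    ]
4.534 [-0.0076  0.0262 -0.0001]
4.56 [-0.0082  0.034  -0.0001]
4.59 [-0.0086  0.043  -0.0001]
```

```bash
python3 -m jog '[[[0,0.008,0,-0.004,1],[-0.001,0.016,0,-0.008,1],[-0.002,0.024,0,-0.012,1],[-0.002,0.03,0,-0.016,1],[-0.002,0.03,0,-0.016,1]]]'; python3 - <<'E'
from h import *
s,p,R=pose(); print('tool force',R.T@s['force'])
O=np.array([.6357,.0383]); d=p[:2]-O; print(np.linalg.norm(d),np.arctan2(d[1],d[0])%(2*np.pi))
im=viewer.snapshot('wrist')[...,::-1].copy(); cv2.imwrite('pics/w2.png',im)
E
```

```text
clock: 5.6
position: [0.6077, -0.1066, 0.2362]
orientation: [-0.006, 0.705, 0.709, -0.002]
force: [-7.3, 8.7, 0.9]
grip_width: 0.264
gripper_force: 29.3
tool force [ 8.7664 -7.2918 -0.781 ]
0.14754630375990813 4.521239672726217
```

```bash
python3 -m jog '[[[0,0.006,0,0,1],[0,0.012,0,0,1],[0,0.016,0,0,1],[0,0.016,0,0,1]]]'; python3 - <<'E'
from h import *
s,p,R=pose(); print('tool force',R.T@s['force'])
O=np.array([.6357,.0383]); d=p[:2]-O; print(np.linalg.norm(d),np.arctan2(d[1],d[0])%(2*np.pi))
E
```

```text
clock: 6.05
position: [0.6108, -0.1066, 0.2358]
orientation: [-0.013, 0.705, 0.709, -0.008]
force: [-25.8, 6.3, 13.7]
grip_width: 0.262
gripper_force: 31.0
tool force [  6.5331 -26.1922 -12.9112]
0.14700724778678784 4.542345888688708
```

The force climbed to 26 N with little motion, so the lever is on its stop. I'll relax, open, rise and check with the cameras.

```bash
python3 -m jog '[[[0,-0.006,0,0,1],[0,-0.006,0,0,0.35],[0,-0.006,0,0,0.35],[0,-0.006,0,0,0.35],[0,-0.006,0,0,0.35],[0,-0.006,-0.06,0,0.35],[0,-0.006,-0.14,0,0.35],[0,-0.006,-0.2,0,0.35],[0,-0.006,-0.2,0,0.35],[0,-0.006,-0.2,0,0.35]]]'; python3 - <<'E'
from h import *
s,p,R=pose(); print(s['force'],p); np.savez('w3.npz',p=p,R=R)
im=viewer.snapshot('wrist')[...,::-1].copy(); cv2.imwrite('pics/w3.png',im)
t=viewer.snapshot('top')[...,::-1].copy(); cv2.imwrite('pics/t3.png',t)
sc=viewer.snapshot('scene')[...,::-1].copy(); cv2.imwrite('pics/s3.png',sc)
cv2.imwrite('pics/c3.png',np.hstack([cv2.resize(im,(400,300)),cv2.resize(sc[170:260,330:450],(400,300),interpolation=cv2.INTER_CUBIC)]))
c=.6+.0357,.0383
print(wproj([*c,.06],p,R),wproj([.627,-.011,.084],p,R),wproj([.609,-.11,.082],p,R))
to([.537,-.382,.33],-78)
E
```

```text
clock: 7.05
position: [0.6154, -0.1088, 0.3378]
orientation: [0.001, 0.705, 0.709, 0.0]
force: [-0.3, 0.5, -0.4]
grip_width: 0.651
gripper_force: 0.0
[-0.3291  0.4907 -0.3675] [ 0.6154 -0.1088  0.3378]
[358.412   28.8027] [346.698   98.6316] [315.8993 256.1609]
yaw 0.4 p [ 0.615  -0.1087  0.3356] F [-0.5 -0.4 -0.4] row [-0.5457 -0.1595  0.0113] 0.2177
```

View pics/c3.png

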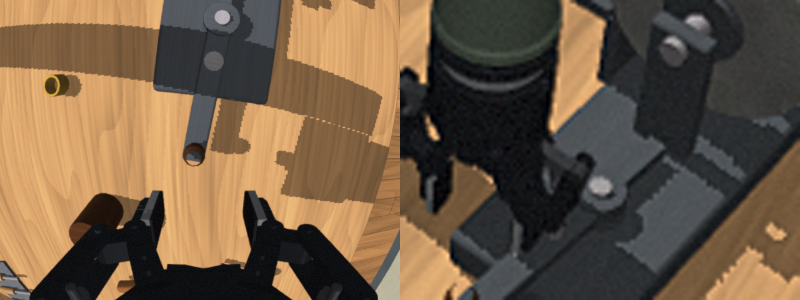

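The wrist crop shows the lever tilted about 4° from the plate edge, with the knob at (194,154), the pin at (213,61) and the pivot at (222,17). That matches the 1.5 rad stop. Next is the mallet.

```bash
python3 -m jog '[[[-0.25,-0.07,0.011,0.1,0.35],[-0.25,-0.07,0.011,0.1,0.35],[-0.25,-0.07,0.011,0.1,0.35],[-0.546,-0.16,0.011,0.218,0.35],[-0.546,-0.16,0.011,0.218,0.35],[-0.546,-0.16,0.011,0.218,0.35],[-0.546,-0.16,0.011,0.218,0.35],[-0.546,-0.16,0.011,0.218,0.35],[-0.546,-0.16,0.011,0.218,0.35],[-0.546,-0.16,0.011,0.218,0.35],[-0.546,-0.16,0.011,0.218,0.35],[-0.546,-0.16,0.011,0.218,0.35],[-0.546,-0.16,0.011,0.218,0.35]]]'; python3 - <<'E'
from h import *
s,p,R=pose(); im=viewer.snapshot('wrist')[...,::-1].copy(); cv2.imwrite('pics/w4.png',im)
t=viewer.snapshot('top')[...,::-1].copy(); cv2.imwrite('pics/t4.png',t)
hsv=cv2.cvtColor(im,cv2.COLOR_BGR2HSV)
for nm,lo,hi in (('brass',(20,130,60),(32,255,255)),('wood',(3,110,60),(14,255,255))):
    m=cv2.inRange(hsv,lo,hi); k,l,st,c=cv2.connectedComponentsWithStats(m)
    print(nm,[(st[i].tolist(),c[i].round(1).tolist()) for i in range(1,k) if st[i,4]>200])
print(wproj([.586,-.372,.056],p,R),wproj([.449,-.4,.04],p,R))
d=np.load('w3.npz'); print('pin',wz((341,97.6),.084,d['p'],d['R']),'knob',wz((310,247),.082,d['p'],d['R']),'piv',wz((355,27),.06,d['p'],d['R']))
E
```

```text
clock: 8.5
position: [0.5372, -0.382, 0.3315]
orientation: [-0.0, 0.995, 0.104, -0.0]
force: [0.7, 0.2, -0.1]
grip_width: 0.65
gripper_force: 0.0
brass [([301, 144, 51, 54, 1999], [326.4, 171.1]), ([498, 249, 30, 27, 475], [513.8, 262.1]), ([0, 262, 18, 31, 239], [7.1, 277.0])]
wood [([292, 0, 77, 82, 1733], [328.0, 38.7]), ([558, 0, 82, 171, 7664], [609.5, 101.1]), ([314, 196, 32, 142, 3284], [327.2, 265.0]), ([412, 218, 90, 41, 1343], [456.8, 238.2]), ([78, 279, 64, 68, 3125], [109.3, 313.2]), ([560, 405, 46, 40, 582], [580.3, 422.7])]
[327.1069 171.6488] [325.5956 339.5131]
pin [ 0.6237 -0.0114  0.084 ] knob [ 0.6053 -0.1047  0.082 ] piv [0.6335 0.0385 0.06  ]
```

View pics/w4.png

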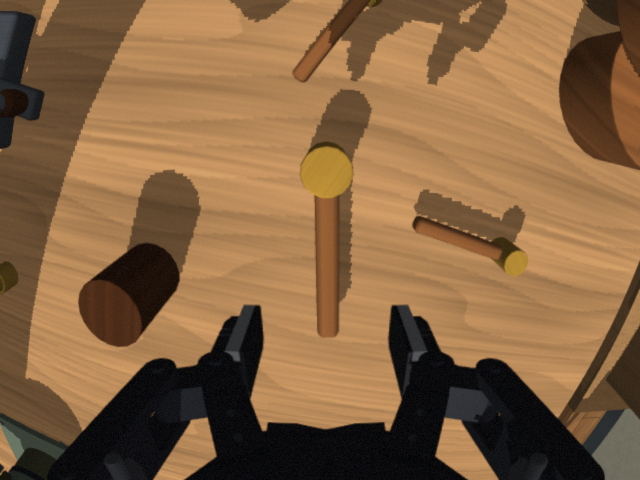

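The wrist view shows the brass head at (326,171) and the handle running straight down to (328,335). That is within 1 px of my estimate, and the handle is centred between the fingers.

```bash
python3 -m jog '[[[0,0,0.1,0,0.35],[0,0,0.2,0,0.35],[0,0,0.26,0,0.35],[0,0,0.297,0,0.35],[0,0,0.297,0,0.35],[0,0,0.297,0,0.35],[0,0,0.297,0,1],[0,0,0.297,0,1],[0,0,0.297,0,1],[0,0,0.297,0,1],[0,0,0.297,0,1],[0,0,0.297,0,1],[0,0,0.297,0,1],[0,0,0.297,0,1]]]' 110
```

```text
clock: 10.0
position: [0.5374, -0.3823, 0.1849]
orientation: [0.001, 0.995, 0.104, 0.001]
force: [0.2, 0.5, 7.0]
grip_width: 0.191
gripper_force: 107.2
```

```bash
python3 -m jog '[[[0,0,-0.03,0,1],[0,0,-0.06,0,1],[0,0,-0.12,0,1],[0,0,-0.2,0,1],[0,0,-0.28,0,1],[0,0,-0.33,0,1],[0,0,-0.33,0,1],[0,0,-0.33,0,1]]]'; python3 - <<'E'
from h import *
s,p,R=pose(); print(s['force'],s['ft_torque'])
im=viewer.snapshot('wrist')[...,::-1].copy(); cv2.imwrite('pics/w5.png',im)
hsv=cv2.cvtColor(im,cv2.COLOR_BGR2HSV)
m=cv2.inRange(hsv,(20,130,60),(32,255,255)); k,l,st,c=cv2.connectedComponentsWithStats(m)
print([(st[i].tolist(),c[i].round(1).tolist()) for i in range(1,k) if st[i,4]>200])
dz=p[2]-.1849; print('expected head top px',wproj([p[0]+.0486,p[1]+.0103,.056+dz],p,R))
to([.5759,-.0213,.345],-78)
E
```

```text
clock: 10.8
position: [0.5367, -0.3819, 0.3478]
orientation: [-0.0, 0.995, 0.104, -0.0]
force: [-0.3, 0.3, -5.4]
grip_width: 0.19
gripper_force: 108.1
[-0.264   0.2877 -5.4373] [-0.0461  0.2863  0.0191]
[([265, 163, 121, 137, 8740], [325.6, 235.7]), ([489, 232, 30, 35, 540], [504.9, 251.4]), ([0, 258, 26, 30, 370], [11.8, 272.0])]
expected head top px [327.5509 244.1638]
yaw -78.1 p [ 0.5365 -0.3818  0.3464] F [-0.3  0.6 -5.1] row [ 0.2258 -0.6892  0.0041] -0.0003
```

```bash
python3 -m jog '[[[0.03,-0.09,0,0,1],[0.06,-0.18,0,0,1],[0.09,-0.27,0,0,1],[0.12,-0.36,0,0,1],[0.15,-0.45,0,0,1],[0.18,-0.54,0,0,1],[0.21,-0.63,0,0,1],[0.226,-0.689,0,0,1],[0.226,-0.689,0,0,1],[0.226,-0.689,0,0,1],[0.226,-0.689,0,0,1]]]'; python3 - <<'E'
from h import *
s,p,R=pose(); print(s['force'],p)
sc=viewer.snapshot('scene')[...,::-1].copy(); cv2.imwrite('pics/s6.png',sc)
t=viewer.snapshot('top')[...,::-1].copy(); cv2.imwrite('pics/t6.png',t)
im=viewer.snapshot('wrist')[...,::-1].copy(); cv2.imwrite('pics/w6.png',im)
cv2.imwrite('pics/c6.png',np.hstack([cv2.resize(im,(400,300)),cv2.resize(sc[110:260,310:510],(400,300),interpolation=cv2.INTER_CUBIC)]))
to([.5759,-.0213,.345],-78)
h=p+[.0486,.0103,-.1849]; print('head face',h, wproj(h,p,R),wproj([.6245,-.011,.084],p,R), proj('scene',h),proj('scene',[.6245,-.011,.084]))
E
```

```text
clock: 11.95
position: [0.5764, -0.0225, 0.3468]
orientation: [-0.0, 0.995, 0.103, -0.001]
force: [0.1, -0.1, -4.6]
grip_width: 0.192
gripper_force: 108.8
[ 0.0973 -0.1389 -4.5957] [ 0.5764 -0.0225  0.3468]
yaw -78.2 p [ 0.5766 -0.0229  0.3477] F [-0.1 -0.3 -4.5] row [-0.0007 -0.0034  0.0054] -0.0006
head face [ 0.625  -0.0122  0.1619] [326.8224 199.9527] [324.5156 173.8806] [379.4817 211.3724] [376.7721 231.8131]
```

View pics/c6.png

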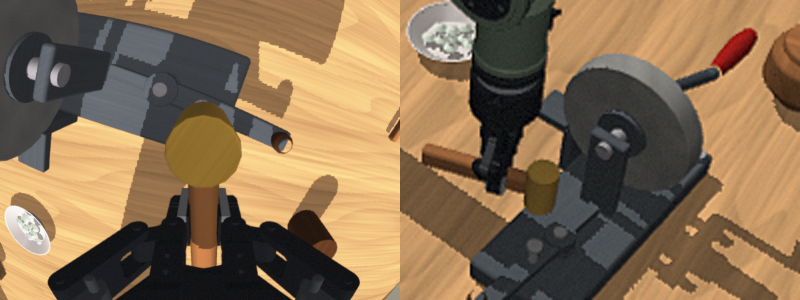

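The crop shows the head directly over the pin head: the pin is at scene (377,233) and the head's face at (380,212). First blow is brisk and kept 6 mm short of home, to see how it responds.

```bash
python3 -m jog '[[[0,-0.003,0.04,0,1],[0,-0.003,0.115,0,1],[0,-0.003,0.19,0,1],[0,-0.003,0.1,0,1],[0,-0.003,0,0,1],[0,-0.003,0,0,1],[0,-0.003,0,0,1]]]'; python3 - <<'E'
from h import *
s,p,R=pose(); print(s['force'],s['ft_torque'],p)
sc=viewer.snapshot('scene')[...,::-1].copy(); cv2.imwrite('pics/s7.png',sc)
a=cv2.imread('pics/s6.png')
f=lambda i:cv2.resize(i[195:255,340:420],(400,300),interpolation=cv2.INTER_CUBIC)
cv2.imwrite('pics/c7.png',np.hstack([f(a),f(sc)]))
for z in (.084,.068,.062): print(z,proj('scene',[.6245,-.011,z]))
E
```

```text
clock: 12.8
position: [0.5764, -0.0211, 0.3493]
orientation: [0.0, 0.995, 0.103, 0.001]
force: [-0.8, 0.5, -4.5]
grip_width: 0.188
gripper_force: 109.4
[-0.8465  0.5112 -4.4712] [-0.0519  0.2486 -0.0123] [ 0.5764 -0.0211  0.3493]
0.084 [376.7721 231.8131]
0.068 [376.2364 235.8579]
0.062 [376.0382 237.3545]
```

View pics/c7.png

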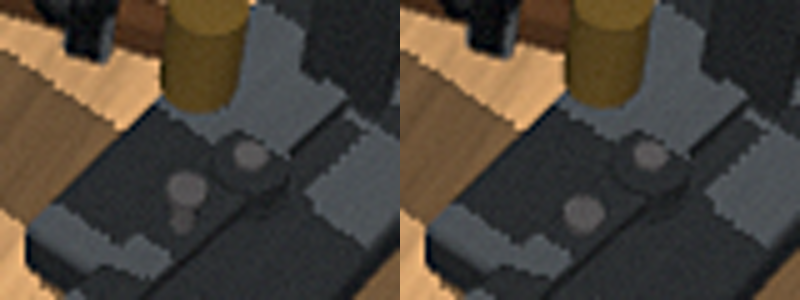

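The pin head dropped from crop y=188 to y=212, about 19 mm, so it is nearly or fully home. A second brisk blow, with the target slightly past home, should seat it.

```bash
python3 -m jog '[[[0,0,0.06,0,1],[0,0,0.135,0,1],[0,0,0.21,0,1],[0,0,0.1,0,1],[0,0,0,0,1],[0,0,0,0,1],[0,0,0,0,1]]]'; cat > pin.py <<'E'
from h import *
import sys
def head(f):
    im=cv2.imread(f)[195:255,340:420]; g=cv2.resize(im,None,fx=8,fy=8,interpolation=cv2.INTER_CUBIC).astype(int)
    sat=g[...,2]-g[...,0]; m=((g[...,2]>78)&(abs(sat+2)<22)&(sat>-6)).astype(np.uint8)
    m[:, :8*30]=0; m[:8*32]=0; m[8*47:]=0; m[:,8*43:]=0
    k,l,st,c=cv2.connectedComponentsWithStats(m); i=1+st[1:,4].argmax(); return st[i,2:]/8,c[i]/8+[340,195]
for f in sys.argv[1:]: print(f,*head(f))
E
python3 - <<'E'
from h import *
s,p,R=pose(); print(s['force'],s['ft_torque'],p)
sc=viewer.snapshot('scene')[...,::-1].copy(); cv2.imwrite('pics/s8.png',sc)
E
python3 pin.py pics/s6.png pics/s7.png pics/s8.png
```

```text
clock: 13.55
position: [0.5761, -0.0206, 0.3482]
orientation: [-0.0, 0.995, 0.103, 0.0]
force: [-0.7, -0.1, -5.1]
grip_width: 0.19
gripper_force: 115.2
[-0.7219 -0.0544 -5.0795] [-0.0188  0.2095 -0.0413] [ 0.5761 -0.0206  0.3482]
pics/s6.png [  7.     5.75 262.5 ] [377.3718 232.834 ]
pics/s7.png [  7.5    6.   267.75] [376.7197 237.6368]
pics/s8.png [  7.375   5.875 269.875] [376.6846 238.0222]
```

```bash
python3 -m jog '[[[0,0,0.06,0,1],[0,0,0.14,0,1],[0,0,0.216,0,1],[0,0,0.1,0,1],[0,0,0,0,1],[0,0,0,0,1],[0,0,0,0,1]]]'; python3 - <<'E'
from h import *
s,p,R=pose(); print(s['force'],s['ft_torque'],p); np.savez('w9.npz',p=p,R=R)
im=viewer.snapshot('wrist')[...,::-1].copy(); cv2.imwrite('pics/w9.png',im)
sc=viewer.snapshot('scene')[...,::-1].copy(); cv2.imwrite('pics/s9.png',sc)
for f in ('w6','w9'):
    g=cv2.imread(f'pics/{f}.png'); hsv=cv2.cvtColor(g,cv2.COLOR_BGR2HSV)
    m=cv2.inRange(hsv,(20,130,60),(32,255,255)); m[:, :200]=0; k,l,st,c=cv2.connectedComponentsWithStats(m); i=1+st[1:,4].argmax(); print(f,st[i],c[i])
E
python3 pin.py pics/s8.png pics/s9.png
```

```text
clock: 14.3
position: [0.576, -0.0204, 0.3477]
orientation: [-0.0, 0.995, 0.104, -0.0]
force: [-0.3, 0.5, -5.2]
grip_width: 0.191
gripper_force: 119.5
[-0.274   0.4507 -5.1676] [-0.0403  0.2099 -0.0013] [ 0.576  -0.0204  0.3477]
w6 [ 265  163  120  136 9891] [325.5672 235.3546]
w9 [  259   160   133   186 14285] [325.3341 261.2295]
pics/s8.png [  7.375   5.875 269.875] [376.6846 238.0222]
pics/s9.png [  7.25    5.875 266.75 ] [376.6845 238.033 ]
```

Pin position did not change on the third blow (238.02 to 238.03 px), so it is against its stop. The head's blob in the wrist view has grown, so I'll check whether the mallet tilted in the grip.

```bash
python3 - <<'E'
from h import *
a=cv2.imread('pics/w9.png'); b=cv2.imread('pics/s9.png'); c=cv2.imread('pics/s6.png')
f=lambda i:cv2.resize(i[170:240,310:420],(400,255),interpolation=cv2.INTER_CUBIC)
cv2.imwrite('pics/c9.png',np.hstack([cv2.resize(a,(400,300)),np.vstack([f(c),f(b)])[:510]][:1]+[cv2.resize(np.vstack([f(c),f(b)]),(400,300))]))
E
```

```text
(no output)
```

View pics/c9.png

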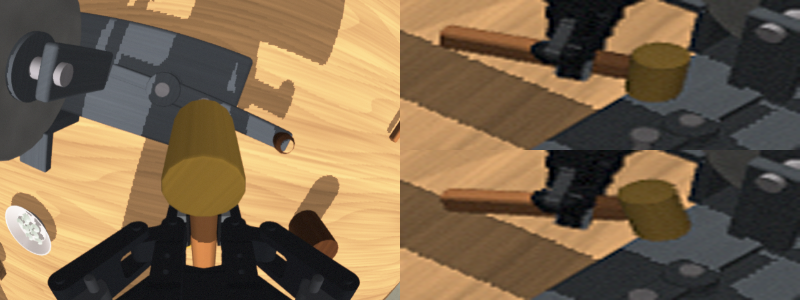

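The mallet head pitched up in the grip: the wrist view shows the top face at about (326,293) with the side visible above it. The pin stays down. I'll estimate the tilt and plan the set-down, letting the shelf push the tail so the mallet turns back level.

```bash
python3 - <<'E'
from h import *
d=np.load('w9.npz'); p,R=d['p'],d['R']; g=p+[0,0,-.1569]; u=np.array([.979,.204,0])
for th in range(0,40,4):
    c,s=np.cos(np.radians(th)),np.sin(np.radians(th))
    X=g+u*(.0497*c-.028*s)+[0,0,.0497*s+.028*c]; e=g+u*(-.091*c)+[0,0,-.091*s]
    print(th,wproj(X,p,R).round(0),'scene tail',proj('scene',e).round(1),'head mid',proj('scene',g+u*.0497*c+[0,0,.0497*s]).round(1),'tail drop',round(.091*s+.012*c,4))
to([.5374,-.3823,.26],-78)
E
```

```text
0 [328. 244.] scene tail [321.3 185.1] head mid [380.9 202.4] tail drop 0.012
4 [328. 256.] scene tail [321.4 187. ] head mid [380.9 201.4] tail drop 0.0183
8 [328. 268.] scene tail [321.7 188.9] head mid [380.9 200.4] tail drop 0.0245
12 [328. 282.] scene tail [322.1 190.8] head mid [380.8 199.3] tail drop 0.0307
16 [328. 296.] scene tail [322.7 192.8] head mid [380.6 198.2] tail drop 0.0366
20 [328. 311.] scene tail [323.5 194.8] head mid [380.2 197. ] tail drop 0.0424
24 [328. 327.] scene tail [324.5 196.7] head mid [379.8 195.9] tail drop 0.048
28 [328. 343.] scene tail [325.6 198.7] head mid [379.2 194.8] tail drop 0.0533
32 [328. 358.] scene tail [326.9 200.6] head mid [378.6 193.7] tail drop 0.0584
36 [328. 374.] scene tail [328.3 202.5] head mid [377.8 192.5] tail drop 0.0632
yaw -78.1 p [ 0.5751 -0.0203  0.3453] F [-0.6 -0.3 -5.3] row [-0.222   0.6932  0.1708] -0.0003
```

```bash
python3 -m jog '[[[-0.03,0.09,0,0,1],[-0.06,0.18,0,0,1],[-0.09,0.27,0,0,1],[-0.12,0.36,0,0,1],[-0.15,0.45,0,0,1],[-0.18,0.54,0,0,1],[-0.21,0.63,0,0,1],[-0.223,0.69,0,0,1],[-0.223,0.69,0,0,1],[-0.223,0.69,0.05,0,1],[-0.223,0.69,0.1,0,1],[-0.223,0.69,0.15,0,1],[-0.223,0.69,0.176,0,1],[-0.223,0.69,0.176,0,1],[-0.223,0.69,0.176,0,1]]]'; python3 -c "
from h import *
s,p,R=pose();print(s['force']);to([.5374,-.3823,.185],-78)"
```

```text
clock: 15.9
position: [0.5386, -0.3806, 0.26]
orientation: [-0.0, 0.995, 0.104, -0.0]
force: [0.5, 0.7, -3.7]
grip_width: 0.189
gripper_force: 119.2
[ 0.5352  0.6865 -3.7475]
yaw -78.1 p [ 0.5386 -0.3806  0.26  ] F [ 0.5  0.7 -3.7] row [-0.003   0.0028  0.15  ] -0.0002
```

```bash
python3 -m jog '[[[0,0,0.04,0,1],[0,0,0.08,0,1],[0,0,0.11,0,1],[0,0,0.12,0,1],[0,0,0.126,0,1],[0,0,0.132,0,1],[0,0,0.136,0,1],[0,0,0.14,0,1],[0,0,0.144,0,1],[0,0,0.146,0,1],[0,0,0.146,0,1],[0,0,0.146,0,1]]]' 50; cat > tilt.py <<'E'
from h import *
s,p,R=pose(); print('F',s['force'],'T',s['ft_torque'],s['grip_width'])
im=viewer.snapshot('wrist')[...,::-1].copy(); cv2.imwrite(f"pics/wt{s['clock']:.2f}.png",im)
hsv=cv2.cvtColor(im,cv2.COLOR_BGR2HSV); m=cv2.inRange(hsv,(20,130,60),(32,255,255)); m[:,:200]=0; m[:,450:]=0
k,l,st,c=cv2.connectedComponentsWithStats(m); i=1+st[1:,4].argmax(); print(st[i],'bottom',st[i,1]+st[i,3],c[i])
E
python3 tilt.py
```

```text
clock: 17.1
position: [0.5394, -0.3812, 0.1889]
orientation: [0.001, 0.995, 0.104, 0.002]
force: [4.1, 1.1, 4.9]
grip_width: 0.189
gripper_force: 119.9
F [4.1481 1.0856 4.8731] T [ 0.0098  0.3812 -0.0312] 0.18879219197441252
[  260   160   132   180 12868] bottom 340 [327.1347 257.6909]
```

```bash
python3 -m jog '[[[0,0,0,0,0.84],[0,0,0,0,0.84],[0,0,0,0,0.84]]]' 20; python3 tilt.py
```

```text
clock: 17.45
position: [0.5394, -0.3812, 0.1888]
orientation: [0.001, 0.995, 0.104, 0.002]
force: [3.9, 0.8, 6.1]
grip_width: 0.188
gripper_force: 119.9
F [3.9272 0.7972 6.1439] T [-0.0052  0.3244 -0.018 ] 0.18802685672296363
[  260   161   132   180 12878] bottom 341 [326.9669 257.9131]
```

```bash
python3 -m jog '[[[0,0,0,0,0.815],[0,0,0,0,0.815]]]' 20; python3 tilt.py;  python3 -m jog '[[[0,0,0,0,0.808],[0,0,0,0,0.808]]]' 20; python3 tilt.py
```

```text
clock: 17.7
position: [0.5394, -0.3812, 0.1888]
orientation: [0.001, 0.995, 0.104, 0.002]
force: [4.2, 1.2, 6.7]
grip_width: 0.189
gripper_force: 119.2
F [4.1822 1.1952 6.7185] T [-0.0219  0.3353 -0.0123] 0.18948683988924753
[  261   160   131   180 12877] bottom 340 [326.8767 258.2458]
clock: 17.95
position: [0.5391, -0.3812, 0.1881]
orientation: [0.001, 0.995, 0.104, 0.001]
force: [4.8, 1.0, 5.5]
grip_width: 0.194
gripper_force: 87.3
F [4.849  1.0429 5.5377] T [-0.1252  0.1044  0.0537] 0.19448173504385857
[  260   160   132   179 12726] bottom 339 [327.1784 257.9851]
```

```bash
python3 -m jog '[[[0,0,0,0,0.803],[0,0,0,0,0.803]]]' 20; python3 tilt.py;  python3 -m jog '[[[0,0,0,0,0.799],[0,0,0,0,0.799]]]' 20; python3 tilt.py
```

```text
clock: 18.2
position: [0.5381, -0.3808, 0.1867]
orientation: [-0.0, 0.995, 0.104, -0.0]
force: [3.3, 0.1, 3.2]
grip_width: 0.2
gripper_force: 64.1
F [3.2644 0.1317 3.1685] T [-0.1727  0.2054  0.0761] 0.20009545786259825
[  260   160   131   178 12620] bottom 338 [326.5761 256.8239]
clock: 18.45
position: [0.5379, -0.3808, 0.1865]
orientation: [-0.001, 0.995, 0.104, -0.001]
force: [1.8, -0.5, -1.0]
grip_width: 0.203
gripper_force: 45.4
F [ 1.7714 -0.4932 -1.0079] T [-0.0727  0.2847  0.0539] 0.20256042003958674
[  260   160   132   178 12546] bottom 338 [326.8672 256.8462]
```

```bash
python3 -m jog '[[[0,0,0,0,0.796],[0,0,0,0,0.796]]]' 20; python3 tilt.py;  python3 -m jog '[[[0,0,0,0,0.793],[0,0,0,0,0.793]]]' 20; python3 tilt.py
```

```text
clock: 18.7
position: [0.5379, -0.3807, 0.1864]
orientation: [-0.001, 0.995, 0.104, -0.001]
force: [0.9, -0.4, -3.9]
grip_width: 0.205
gripper_force: 31.2
F [ 0.8501 -0.4038 -3.904 ] T [-0.0762  0.2314  0.0691] 0.2054609230548073
[  260   160   132   177 12589] bottom 337 [326.8463 256.805 ]
clock: 18.95
position: [0.538, -0.3807, 0.1865]
orientation: [-0.001, 0.995, 0.103, -0.001]
force: [-0.3, 0.7, -4.7]
grip_width: 0.208
gripper_force: 16.8
F [-0.2516  0.7225 -4.7438] T [ 0.0195  0.2047 -0.055 ] 0.20820699624001177
[  262   161   129   168 11707] bottom 329 [326.6517 253.346 ]
```

Grip is down to 17 N and the head is starting to sag gently towards level (bottom row 329; level is about 299). I'll keep going in tiny steps.

```bash
python3 -m jog '[[[0,0,0,0,0.793],[0,0,0,0,0.793]]]' 20; python3 tilt.py;  python3 -m jog '[[[0,0,0,0,0.792],[0,0,0,0,0.792]]]' 20; python3 tilt.py
```

```text
clock: 19.2
position: [0.5383, -0.3808, 0.1871]
orientation: [-0.0, 0.995, 0.104, -0.0]
force: [-0.0, 0.1, -5.1]
grip_width: 0.208
gripper_force: 16.2
F [-0.0479  0.0667 -5.1006] T [-0.0764  0.1691  0.0124] 0.20806390814518763
[ 266  170  120  132 9259] bottom 302 [326.3069 239.0569]
clock: 19.45
position: [0.5384, -0.3808, 0.1873]
orientation: [-0.0, 0.995, 0.104, 0.0]
force: [-0.8, 0.4, -3.2]
grip_width: 0.214
gripper_force: 11.9
F [-0.8302  0.4    -3.1754] T [0.0845 0.1472 0.0024] 0.2141932328163491
[ 266  170  120  131 9210] bottom 301 [326.104  238.6494]
```

The head is now almost level and partly resting on the shelf. Lower the last 2–3 mm slowly, then release.

```bash
python3 -m jog '[[[0,0,0.001,0,0.792],[0,0,0.002,0,0.792],[0,0,0.003,0,0.792],[0,0,0.004,0,0.792],[0,0,0.004,0,0.792],[0,0,0.004,0,0.792]]]' 20; python3 tilt.py
```

```text
clock: 20.1
position: [0.5383, -0.3811, 0.1854]
orientation: [0.0, 0.995, 0.104, 0.0]
force: [-2.9, -0.1, 2.0]
grip_width: 0.212
gripper_force: 12.7
F [-2.8639 -0.0954  2.0374] T [0.0953 0.4274 0.045 ] 0.21241092189822966
[ 266  169  121  136 9590] bottom 305 [326.0375 241.2815]
```

```bash
python3 -m jog '[[[0,0,0,0,0.787],[0,0,0,0,0.782],[0,0,0,0,0.775],[0,0,0,0,0.765],[0,0,0,0,0.75],[0,0,0,0,0.7],[0,0,0,0,0.6],[0,0,0,0,0.5],[0,0,0,0,0.4],[0,0,0,0,0.35],[0,0,0,0,0.35],[0,0,0,0,0.35]]]' 20; python3 tilt.py; python3 -m jog '[[[0,0,-0.02,0,0.35],[0,0,-0.06,0,0.35],[0,0,-0.14,0,0.35],[0,0,-0.24,0,0.35],[0,0,-0.34,0,0.35],[0,0,-0.4,0,0.35],[-0.1,0,-0.4,0,0.35],[-0.2,0,-0.4,0,0.35],[-0.3,0,-0.4,0,0.35],[-0.3,0,-0.4,0,0.35],[-0.3,0,-0.4,0,0.35],[-0.3,0,-0.4,0,0.35]]]'
python3 - <<'E'
from h import *
for n in ('top','scene'): cv2.imwrite(f'pics/{n}F.png',viewer.snapshot(n)[...,::-1])
t=cv2.imread('pics/topF.png'); s=cv2.imread('pics/sceneF.png')
def cr(im,x,y,w,h): return cv2.resize(im[y:y+h,x:x+w],(400,300),interpolation=cv2.INTER_CUBIC)
cv2.imwrite('pics/cF.png',np.vstack([np.hstack([cr(t,360,170,160,120),cr(s,200,310,120,90)]),np.hstack([cr(t,225,170,120,90),cr(s,340,190,80,60)])]))
print(manip.sense()['clock'])
E
python3 pin.py pics/s9.png pics/sceneF.png
```

```text
clock: 21.35
position: [0.5384, -0.3809, 0.1852]
orientation: [-0.0, 0.995, 0.104, 0.0]
force: [-0.9, -0.3, 0.2]
grip_width: 0.65
gripper_force: 0.0
F [-0.9105 -0.3057  0.226 ] T [-0.0402  0.0119 -0.0046] 0.6503695115067412
[ 266  170  120  138 9656] bottom 308 [326.3913 243.921 ]
clock: 22.6
position: [0.3924, -0.4118, 0.3858]
orientation: [0.0, 0.995, 0.104, 0.001]
force: [0.0, 0.4, 1.0]
grip_width: 0.647
gripper_force: 0.0
22.7
pics/s9.png [  7.25    5.875 266.75 ] [376.6845 238.033 ]
pics/sceneF.png [  9.5     7.25  399.625] [376.482  237.8346]
```

View pics/cF.png

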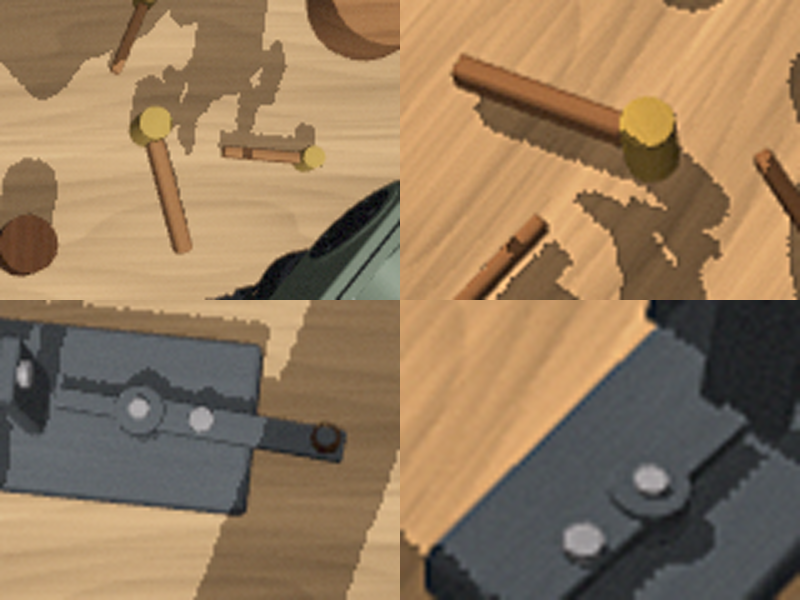

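```bash
python3 - <<'E'
from h import *
def blob(n,box):
    x,y,w,h=box; g=cv2.resize(cv2.imread(f'pics/{n}F.png')[y:y+h,x:x+w],None,fx=8,fy=8,interpolation=cv2.INTER_CUBIC)
    m=cv2.inRange(g.min(2),110,255); k,l,st,c=cv2.connectedComponentsWithStats(m); i=1+st[1:,4].argmax(); return c[i]/8+[x,y]-.44
pt,ps=blob('top',(279,199,13,13)),blob('scene',(371,231,12,13)); ot,os=blob('top',(261,197,11,11)),blob('scene',(384,219,12,12))
P,e=tri(pt,ps); O,e2=tri(ot,os); print(pt,ps,P,e,'pivot',ot,os,O,e2)
M,_=tri((360+155/2.5,170+123/2.5),(200+248/(400/120),310+120/(400/120))); print('mallet head top',M)
k=onz('top',(225+326/3.333,180-10+137/3.333),.082)[:2]; d=k-O[:2]; print('knob',k,np.linalg.norm(d),'angle',np.arctan2(d[1],d[0])%6.283)
a,b=onz('top',(225+263/3.333,170+47/3.333),.035),onz('top',(225+243/3.333,170+215/3.333),.035); v=(a-b)[:2]; print('plate yaw',np.arctan2(v[1],v[0]))
c,d2=onz('top',(225+2/3.333,170+190/3.333),.035),b; v=(c-d2)[:2]; print('plate yaw2',np.arctan2(v[1],v[0])-np.pi/2)
E
```

```text
[284.8437 205.5519] [376.1372 237.3086] [ 0.6239 -0.0101  0.0606] 0.000809957311813353 pivot [266.0116 202.2497] [389.6526 225.1972] [0.6334 0.0393 0.061 ] 0.0004763286541944882
mallet head top [ 0.5832 -0.3708  0.0534]
knob [ 0.6027 -0.1098] 0.15216247567315805 angle 4.509189153076715
plate yaw -0.12946430768989556
plate yaw2 -0.1223519993497908
```

The final check agrees with the job being done:
- **Pin:** top at about 61 mm, where home is 62 mm.
- **Lever:** about 1.49 rad.
- **Mallet:** upright on its face at its original place, with the robot clear of everything.

```bash
python3 -c "
from bench import manip
print(manip.close_job())"
```

```text
the job is handed in; nothing more can be done
None
```

The job is handed in at about 23 s: the lever is at its locked stop (about 1.49 rad), the pin was knocked home in three brisk blows, and the mallet, which tilted in the grip during the blows, is standing on its face back where it was, with nothing else touched.

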